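Load the coupler pan and hold the chamber lid at the marked angle

ROBOT

A 6-joint arm with a two-finger parallel gripper is mounted at the origin on the work surface. World frame = base frame: x ahead of the robot, y to its left, z up, the work surface at z = 0. Lengths are in m, angles in rad, forces in N, time in s.
With the tool pointing down it reaches from about 0.25 to 0.775 m from the base axis. Payload 4 kg.
Tool frame: the origin (TCP) lies midway between the tips of the shut fingers; the grasp point (between the pads) lies 19 mm behind it; z points along the fingers, y is the line along which they close (so a half turn about z gives the same grasp; the last joint's range is limited). The gripper opens to 85 mm and grips with 20 to 120 N. Pads are 22 mm wide; open, the fingers measure 114 mm over their backs; the gripper's body (76 mm by 85 mm) begins 54 mm behind the grasp point. The pads swing forward as they close: fully open they stand 13 mm farther back than shut.
Start: joints at [1.117, 0.087, 1.371, -0, 1.684, -0.103], TCP at [0.189, 0.517, 0.192] pointing down, gripper open.
Joint ranges: [-3.1, 3.1], [-0.76, 2.03], [0.27, 2.55], [-1.08, 4.22], [0.17, 2.65], [-2.57, 2.57]. Speed limits (rad/s): [2.79, 2.79, 3.14, 3.14, 3.14, 3.14].

INTERFACE

Orientations are given as a unit quaternion [w, x, y, z].
In Python, from station import arm, vision gives the robot as it stands.
- The arm moves only by the tool arm_command, never from a script. Its argument "targets" is a list of rows, each an object of numbers: "tx", "ty", "tz": the shift along the tool's x, y, z in m; "wx", "wy", "wz": the turn, a rotation vector about the tool's x, y, z in rad; "grip": the closure, from -1 (fully open) to 1 (shut). A call has 1 to 20 rows; each row shifts and turns the commanded pose from where the row before left it, along the tool's axes as they then stand; what a row does not reach is not made up. A row lasts 1/12 s, in which the tool goes at most 41.7 mm and 7.16 degrees, less where a joint would pass 70% of its speed; a pose out of reach is approached as far as the arm can. A call with a gripper value outside its range is refused whole. The fingers move at their own pace and stop on an object; the grip force is fixed at half the most. Time passes only in rows, so rows that do not move let the fingers close. It gives the time, the measured TCP pose, the force, the opening and the grip force at its end, in the units of the state.
- arm.state(): the state, without advancing time (a new reading comes with each control period).
- vision.read_camera(name): name is "scene" or "top" or "wrist"; returns (picture, depth): 384x512x3 uint8, blue, green, red; 384x512 float32, m along the optical axis (not along the pixel's ray), 0 where there is no reading.
- vision.camera_info(name): a dict with "K" (3x3 intrinsics, pixels), "pose" (4x4, takes a point from camera to world coordinates). Camera axes: x right, y down, z forward; pixel columns grow to the right and rows downward; lengths in m; the calibration is good to about 2 mm. A picture is of the moment at which its call begins: read the wrist's pose just before it. camera_info takes no time and is no camera call; for the wrist camera it gives the pose at the moment of the call.
- arm.finish_job(): hands the job in; it is judged then, once.
The state is a dict: "clock": time; "qpos": joint angles; "qvel": joint speeds; "tau": joint torques, N m; "eef_pos": TCP position; "ee_rot": TCP orientation; "ft_force": force on the tool from outside, world axes, zero at the start; "ft_torque": the same for the moment, N m; "opening": opening from 0.0 (shut) to 1.0 (fully open); "finger_force": force on a finger pad.
Only numpy, scipy, OpenCV 4.12 (cv2) and the standard library are available. Lean on these libraries where they do the work, as an engineer would, in place of code of your own. Each camera call takes 0.05 s, during which the arm holds its last target. There are 200 camera calls.

TASK

Stand one or two of the steel weights on the sprung pan inside the white test box, as many as it takes for the pan's pointer to come to rest inside the bracket window on the far face of the box; keep all the weights upright. Then swing the open lid down until it lines up with the angle marker on its hinge, and finish while still holding it there with the gripper: it falls shut if let go. Leave the bracket, the angle marker, the bottle, the ear model and the charger where they are.

Things in the scene. Friction and masses are not known exactly. Their poses are not given: they have to be found in the camera images.
- pan_top (a point): flat aluminium pan, 150 x 100 x 4 mm, on a spring, in the middle of a white open-topped test box (220 mm along x, 180 mm along y, walls 8 mm thick and 105 mm high, inside 204 x 164 mm). Point at the centre of the pan's upper face, z up, x and y along the box's length and width; the unloaded face is 50 mm above the table. Weights fit side by side along x, for instance at x = -32 and +32 mm
- pan (a joint): how far the pan has sunk (m), 0 unloaded, stop at 0.038. The spring gives about 12 mm per weight (253 N/m), well damped
- pan_pointer (a point): dark flat pointer 6 mm wide, 3 mm thick, fixed to the pan, sticking out through the slot in the box's far (+x) wall; point near its tip, at mid-thickness. Sinks with the pan
- bracket (a joint): setting of the bracket (m), the pan value at which the pointer is exactly in the middle of its window, between 0.0105 and 0.026; the bracket stays where it is set
- bracket_mid (a point): black rectangular frame, 64 mm wide and 31 mm high outside, with a window 19 mm high, on the far (+x) face of the box; the pointer pokes through it. Point at the window's centre, z up
- lid (a joint): opening angle of the lid (rad): 0 shut and level, 1.57 upright, 1.8 leaning back on its stop (where it starts). Little friction: below 1.57 it falls shut unless held
- lid_hinge (a point): middle of the lid's hinge line, which runs along the box's x on its -y (right) wall at 105 mm height. Turns with the lid: own x axis along the hinge, own +y axis points from the hinge to the lid's free edge
- lid_grip (a point): middle of the lid's steel grab bar: round, 12 mm thick, 120 mm clear length, parallel to the hinge, 225 mm from it, carried 45 mm beyond the free edge of the white lid plate (220 x 180 x 8 mm, lid 0.35 kg) by two rods at the bar's ends. Point on the bar's axis; own +y axis points away from the hinge, own x along the bar, z square to the lid (up when shut). The bar can turn between closed finger pads
- marker (a joint): the angle marker's setting (rad) on the same hinge line and scale as lid, between 0.5 and 1.1; the lid is at the mark when lid equals it
- marker_tip (a point): blunt tip of the angle marker, a thin dark steel arm that turns on the hinge line in front of the round aluminium protractor disc at the box's far (+x) end; 108 mm from the hinge line. Own +y axis points along the arm away from the hinge
- weight_a_mid (a point): One of three alike plain steel cylinders, 32 mm across, 50 mm tall, about 0.31 kg each (up to 8 % either way), standing on a black rubber pad 200 x 80 x 5 mm to the left (+y) of the box, in a row along the pad about 60 mm apart. Point at its centre, half-way up, z up; x runs along the row
- weight_b_mid (a point): Another of three alike plain steel cylinders, 32 mm across, 50 mm tall, about 0.31 kg each (up to 8 % either way), standing on a black rubber pad 200 x 80 x 5 mm to the left (+y) of the box, in a row along the pad about 60 mm apart. Point at its centre, half-way up, z up; x runs along the row
- weight_c_mid (a point): The third of three alike plain steel cylinders, 32 mm across, 50 mm tall, about 0.31 kg each (up to 8 % either way), standing on a black rubber pad 200 x 80 x 5 mm to the left (+y) of the box, in a row along the pad about 60 mm apart. Point at its centre, half-way up, z up; x runs along the row
- bottle: bystander: white spray bottle with blue cap, 56 mm across, 170 mm tall, origin under its centre; leave alone
- ear_model: bystander: skin-coloured ear model on a slab 50 x 75 x 27 mm, origin under its centre; leave alone
- charger: bystander: black charging dock, 50 x 60 x 52 mm, origin under its centre; leave alone
Things that resemble listed ones, but are neither listed nor needed, are in the scene too. What is shaped like the part that bears weight_c_mid but purple or turquoise is not meant. What is shaped like the part that bears weight_b_mid but red is not meant.

How it is judged:
By the outcome, as a careful person would: the job done as asked, in the order asked, and still so for the second after the job is handed in, while the arm keeps its last pose, push and grip.
It also fails if it takes over 70 s, if anything falls off the work surface, if the arm or the gripper's body presses on something with over 40 N, if the wrist force passes 120 N, or if a joint passes its speed limit or range.

## Working session

There is one attempt and no reset: what is moved stays moved. The work goes in short steps, Python scripts to look and compute and a tool call to move; the robot and the scene stay as the last step left them, time stands still between calls to the robot, and variables do not carry over. Pictures are saved under pics/ and viewed, at most 10 in all, crops included, and the job is handed in when it is done.

Besides the shell and the picture viewer there is one more tool, called by a JSON object that holds its "api" and its "payload", one argument or row to a line. arm_command: Moves the arm, as the interface text tells. Its arguments: {"type":"object","properties":{"targets":{"type":"array"}},"required":["targets"]}

```bash
mkdir -p pics; ls
cat > h.py <<'E'
import numpy as np, cv2
from station import arm, vision
def info(n):
    c=vision.camera_info(n); return np.array(c["K"]),np.array(c["pose"])
def world(n,depth):
    K,P=info(n); v,u=np.mgrid[:384,:512]
    p=np.stack([(u-K[0,2])/K[0,0]*depth,(v-K[1,2])/K[1,1]*depth,depth],-1)
    return p@P[:3,:3].T+P[:3,3]
def ray(n,u,v):
    K,P=info(n); d=P[:3,:3]@np.array([(u-K[0,2])/K[0,0],(v-K[1,2])/K[1,1],1]); return P[:3,3],d
def onz(n,u,v,z):
    o,d=ray(n,u,v); return o+d*(z-o[2])/d[2]
def proj(n,p):
    K,P=info(n); q=P[:3,:3].T@(np.array(p)-P[:3,3]); q=K@q; return q[:2]/q[2]
E
python3 - <<'E'
from h import *
ims=[]
for n in ("scene","top"):
    im,d=vision.read_camera(n); np.savez(f"{n}.npz",im=im,d=d,w=world(n,d)); ims.append(im)
    K,P=info(n); print(n,P[:3].round(3).tolist(),K[0,0])
for n,im in zip(("scene","top"),ims): cv2.imwrite(f"pics/{n}0.png",cv2.resize(im,(800,600),interpolation=cv2.INTER_CUBIC))
print(arm.state())
E
```

```text
pics
scene [[-0.509, 0.736, -0.446, 0.974], [0.861, 0.433, -0.269, 0.205], [-0.005, -0.52, -0.854, 0.874]] 378.62262618999574
top [[-0.019, -0.987, 0.157, 0.379], [-0.999, 0.014, -0.029, -0.013], [0.027, -0.158, -0.987, 1.202]] 389.32602517723825
{'clock': 0.1, 'qpos': array([ 1.11693967e+00,  8.79293103e-02,  1.37212118e+00,  3.72086752e-06,
        1.68359932e+00, -1.03097057e-01]), 'qvel': array([-1.16045298e-03, -7.09183231e-04, -4.27479461e-03,  4.03217584e-04,
       -2.47793358e-03, -5.21427504e-05]), 'tau': array([ 1.52319732e-03, -3.53012252e+01, -3.14219964e+01, -1.29823607e-04,
        7.85961282e-03, -6.15692329e-06]), 'eef_pos': array([0.18875428, 0.51603245, 0.19062074]), 'ee_rot': array([-2.84525366e-04,  1.74481827e-01,  9.84659857e-01, -9.88445516e-04]), 'ft_force': array([ 0.22046007, -0.38101439, -0.18120441]), 'ft_torque': array([-0.01812148,  0.07343802, -0.05547702]), 'finger_force': 0.0, 'opening': 1.0035415670421994}
```

View pics/scene0.png

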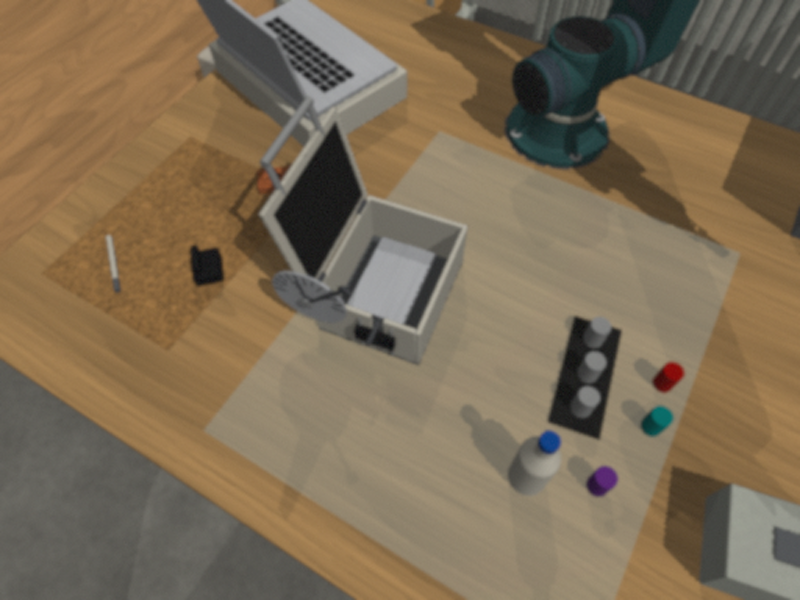

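View pics/top0.png

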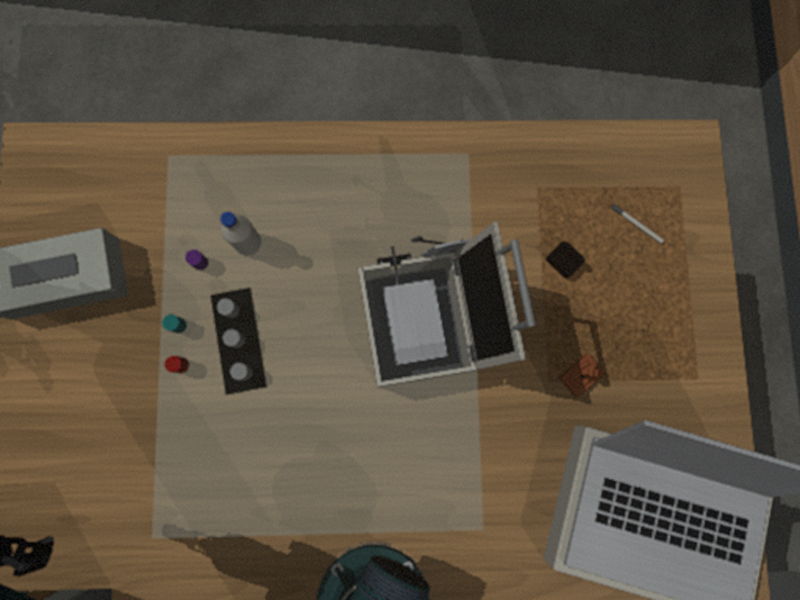

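The scene view (800×600) shows three grey cylinders on the black pad at (598,332), (593,366) and (586,402). The look-alikes are red (669,377), turquoise (657,421) and purple (602,481), all off the pad. The three grey ones on the pad fit the description. The box is at (390,290), with its bracket at (375,337) and the marker arm at (320,295). I'll measure these and confirm them in a crop.

Run:
```python
from h import *
s=np.load("scene.npz"); t=np.load("top.npz")
w=t["w"]; im=t["im"]
# weights: tops at z~.055 in pad region
m=np.zeros(w.shape[:2],bool); m[170:260,125:175]=True
m&=(w[...,2]>.045)&(w[...,2]<.07)
n,l,st,c=cv2.connectedComponentsWithStats(m.astype(np.uint8))
for i in range(1,n):
    if st[i,4]>8: print("wt",c[i].round(1),st[i,4],onz("top",*c[i],.055).round(4),np.median(w[l==i],0).round(4))
# box rim
m=(abs(w[...,2]-.105)<.012); m[:, :220]=0; m[:,345:]=0; m[:150]=0; m[260:]=0
ys,xs=np.nonzero(m); print("rim n",len(xs))
p=w[m][:,:2]; 
r=cv2.minAreaRect(p.astype(np.float32)); print("rim",r, cv2.boxPoints(r).round(3).tolist())
# pan: depth z ~.05 inside
m=(abs(w[...,2]-.05)<.008); m[:, :240]=0; m[:,300:]=0; m[:175]=0; m[240:]=0
r=cv2.minAreaRect(w[m][:,:2].astype(np.float32)); print("pan",r,m.sum(), np.median(w[m][:,2]))
a=cv2.resize(s["im"][160:240,165:272],(800,598),interpolation=cv2.INTER_CUBIC)
b=cv2.resize(s["im"][200:285,345:455],None,fx=3,fy=3,interpolation=cv2.INTER_CUBIC)
cv2.imwrite("pics/c1.png",np.clip(a*1.5,0,255))
```

```text
wt [144.8 196.4] 95 [0.55   0.2707 0.055 ] [0.5505 0.2698 0.0556]
wt [148.4 216.2] 100 [0.4911 0.259  0.055 ] [0.4915 0.2597 0.0549]
wt [153.1 237.7] 99 [0.428  0.2438 0.055 ] [0.4275 0.2438 0.0556]
rim n 944
rim ((0.5200842022895813, -0.08716912567615509), (0.22547894716262817, 0.1835072934627533), 8.559252738952637) [[0.39500001072883606, -0.013000000268220901], [0.421999990940094, -0.19499999284744263], [0.6449999809265137, -0.16099999845027924], [0.6179999709129333, 0.019999999552965164]]
pan ((0.5152209401130676, -0.0978836715221405), (0.21313238143920898, 0.14274312555789948), 8.790338516235352) 1745 0.05045985686175802[ WARN:0@0.322] global loadsave.cpp:1063 imwrite_ Unsupported depth image for selected encoder is fallbacked to CV_8U.
```

Run:
```python
from h import *
s=np.load("scene.npz")
cv2.imwrite("pics/c2.png",np.clip(cv2.resize(s["im"][195:320,330:455],(600,600),interpolation=cv2.INTER_CUBIC)*1.3,0,255))
```

```text
[ WARN:0@0.280] global loadsave.cpp:1063 imwrite_ Unsupported depth image for selected encoder is fallbacked to CV_8U.
```

View pics/c1.png

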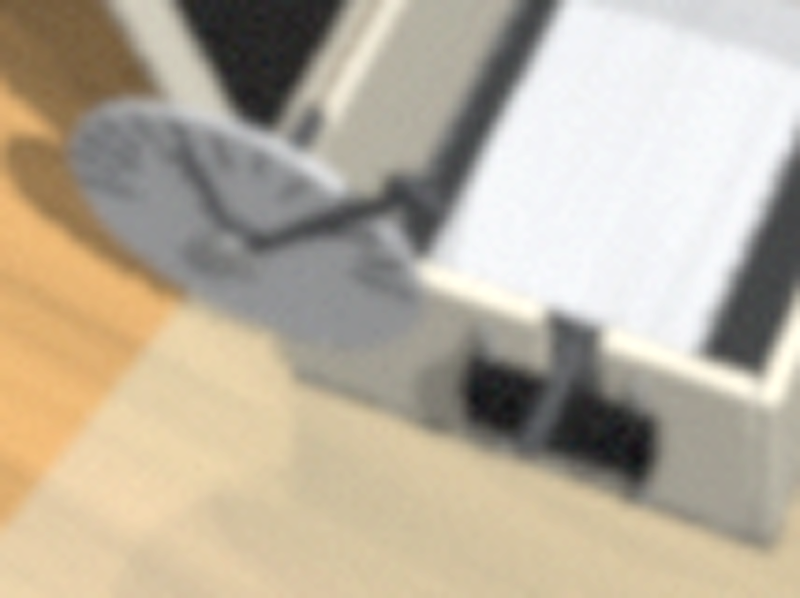

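View pics/c2.png

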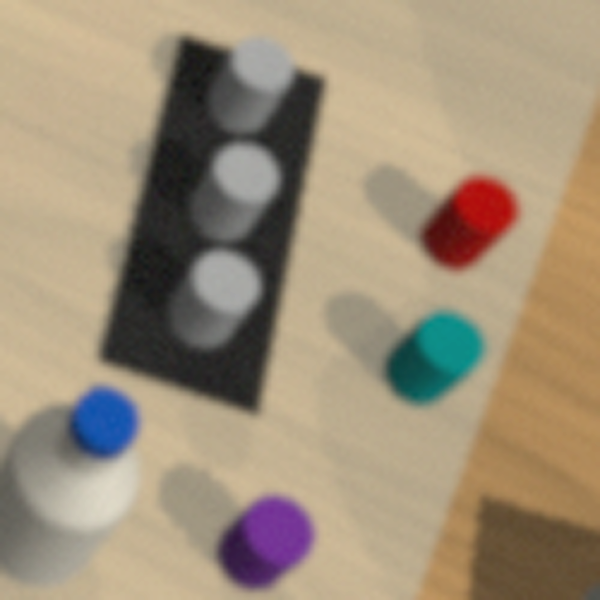

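The crops confirm the three grey cylinders on the pad as the weights. They also show the marker arm from crop (245,240) to its blunt tip near (405,190), the lid's own thin pointer up to (185,140), and the bracket frame from about (470,355) to (655,480). Next I'll work out the box frame, bracket height, marker angle and first move.

Run:
```python
from h import *
s=np.load("scene.npz"); t=np.load("top.npz")
w=t["w"]; g=t["im"].min(2)
m=((g>135)&(abs(w[...,2]-.05)<.012)); m[:, :235]=0; m[:,295:]=0; m[:170]=0; m[245:]=0
n,l,st,c=cv2.connectedComponentsWithStats(m.astype(np.uint8)); i=1+st[1:,4].argmax(); print(st[i])
pix=np.argwhere(l==i)[:,::-1]; P=np.array([onz("top",u,v,.05)[:2] for u,v in pix]).astype(np.float32)
print("pan",cv2.minAreaRect(P))
# scene pan
W=s["w"]; g=s["im"].min(2)
yaw=np.deg2rad(8.6); c0=np.array([.518,-.088])
ex=np.array([np.cos(yaw),np.sin(yaw),0]); ey=np.array([-ex[1],ex[0],0])
def onx(u,v,xl):
    o,d=ray("scene",u,v); o=o-np.r_[c0,0]; k=(xl-o@ex)/(d@ex); p=o+k*d; return np.array([p@ex,p@ey,p[2]])
cr=lambda a,b:(165+a/7.477-.5+.067,160+b/7.475-.5+.067)
for xl in (.112,.118,.124,.13,.14):
    q=onx(*cr(405,190),xl); r=q[1:]-[-.09,.105]
    b=onx(*cr(183,138),xl); rb=b[1:]-[-.09,.105]; h=onx(*cr(232,240),xl)
    print(xl,"tip",q.round(4),"r",np.hypot(*r).round(4),"ang",np.arctan2(r[1],r[0]).round(3)," lidptr",np.arctan2(rb[1],rb[0]).round(3),"hub",h.round(3))
for nm,a,b in [("ul",468,360),("ll",468,410),("ur",655,420),("lr",640,488),("ptr tip",537,450),("slot top",577,322),("rimR",770,400),("botR",770,545),("rimL", 430,265)]:
    print(nm,onx(*cr(a,b),.112).round(4),onx(*cr(a,b),.12).round(4))
q=arm.state(); from scipy.spatial.transform import Rotation as R
for p in [(.428,.244),(.4911,.259),(.55,.2707)]:
    print(np.array(p)-q["eef_pos"][:2])
# red dark frame raw scan
print(s["im"][200:232,222:258].max(2)[::1])
```

```text
[247 184   4  19  33]
pan ((0.5563751459121704, -0.03561355918645859), (0.05479692295193672, 0.007811360061168671), 3.3403480052948)
0.112 tip [ 0.112  -0.0265  0.167 ] r 0.0887 ang 0.773  lidptr 1.838 hub [ 0.112 -0.095  0.097]
0.118 tip [ 0.118  -0.0226  0.178 ] r 0.0994 ang 0.826  lidptr 1.703 hub [ 0.118 -0.09   0.109]
0.124 tip [ 0.124  -0.0187  0.1891] r 0.1103 ang 0.868  lidptr 1.609 hub [ 0.124 -0.085  0.121]
0.13 tip [ 0.13   -0.0148  0.2002] r 0.1213 ang 0.902  lidptr 1.541 hub [ 0.13  -0.08   0.133]
0.14 tip [ 0.14   -0.0083  0.2187] r 0.14 ang 0.948  lidptr 1.462 hub [ 0.14  -0.072  0.154]
ul [ 0.112  -0.0135  0.0717] [ 0.12   -0.0086  0.0885]
ll [ 0.112  -0.0163  0.0351] [ 0.12   -0.0113  0.0527]
ur [0.112  0.0521 0.0765] [0.12   0.0556 0.0931]
lr [0.112  0.0458 0.0232] [0.12   0.0495 0.041 ]
ptr tip [0.112  0.0083 0.0237] [0.12   0.0127 0.0415]
slot top [0.112 0.027 0.123] [0.12   0.0311 0.1387]
rimR [0.112  0.0903 0.1167] [0.12   0.0931 0.1325]
botR [0.112  0.0925 0.0157] [0.12   0.0952 0.0337]
rimL [ 0.112  -0.022   0.1264] [ 0.12   -0.0169  0.142 ]
[ 0.23924572 -0.27203245]
[ 0.30234572 -0.25703245]
[ 0.36124572 -0.24533245]
[[107 110 113 ... 164 164 166]
 [106 109 110 ... 163 166 166]
 [108 109 109 ... 163 167 165]
 ...
 [140 141 139 ... 118 107 100]
 [138 140 140 ... 137 131 124]
 [139 140 139 ... 146 142 140]]
```

{"api": "arm_command", "payload": {
  "targets": [
    {"wz": -0.0945},
    {"wz": -0.0945},
    {"wz": -0.0945},
    {"wz": -0.0945},
    {"wz": -0.0945},
    {"wz": -0.0945},
    {"tx": -0.0146, "ty": -0.0264},
    {"tx": -0.0146, "ty": -0.0264},
    {"tx": -0.0146, "ty": -0.0264},
    {"tx": -0.0146, "ty": -0.0264},
    {"tx": -0.0146, "ty": -0.0264},
    {"tx": -0.0146, "ty": -0.0264},
    {"tx": -0.0146, "ty": -0.0264},
    {"tx": -0.0146, "ty": -0.0264},
    {"tx": -0.0146, "ty": -0.0264},
    {"tx": -0.0146, "ty": -0.0264},
    {"tx": -0.0146, "ty": -0.0264},
    {"tx": -0.0146, "ty": -0.0264},
    {},
    {}
  ]
}}

```text
invalid input at $.targets[0]: expected keys tx, ty, tz, wx, wy, wz, grip
```

```bash
cat >> h.py <<'E'
from scipy.spatial.transform import Rotation as R
def tool():
    s=arm.state(); q=s["ee_rot"]; return s["eef_pos"],R.from_quat([q[1],q[2],q[3],q[0]]).as_matrix(),s
def shift(target):
    p,r,_=tool(); return (r.T@(np.array(target)-p)).round(4)
E
python3 - <<'E'
from h import *
p,r,s=tool(); print(p,r.round(3).tolist(),s["clock"])
K,P=info("wrist"); print(P[:3].round(3).tolist())
im,d=vision.read_camera("wrist"); w=world("wrist",d); np.savez("w1.npz",im=im,d=d,w=w)
m=((w[...,2]>.045)&(w[...,2]<.065)).astype(np.uint8)
n,l,st,c=cv2.connectedComponentsWithStats(m)
for i in range(1,n):
    if st[i,4]>100:
        (u,v),rad=cv2.minEnclosingCircle(np.argwhere(l==i)[:,::-1].astype(np.float32))
        print(c[i].round(1),st[i],"c",onz("wrist",*c[i],.055).round(4),"circ",onz("wrist",u,v,.055).round(4),rad)
cv2.imwrite("pics/w1.png",im)
E
```

```text
[0.18875428 0.51603245 0.19062074] [[-0.939, 0.344, -0.001], [0.344, 0.939, -0.002], [0.0, -0.002, -1.0]] 0.1
[[0.343, 0.888, 0.306, 0.11], [0.939, -0.324, -0.113, 0.544], [-0.001, 0.326, -0.945, 0.372]]
[189.9  30.7] [164   0  46  45 280] c [0.0378 0.5027 0.055 ] circ [0.0284 0.4993 0.055 ] 27.027856826782227
[236.4  13.1] [212   1  47  24 262] c [0.0393 0.5491 0.055 ] circ [0.0366 0.5488 0.055 ] 24.69827651977539
[418.8 378.8] [406 373  28  11 228] c [0.5526 0.6269 0.055 ] circ [0.559  0.6267 0.055 ] 13.537086486816406
```

View pics/w1.png

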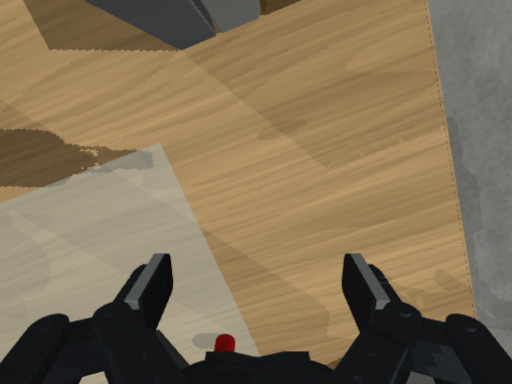

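The move was refused because every row needs all seven keys. The picture only shows the start pose, with the red look-alike at (225,343). I'll resend the full rows.

{"api": "arm_command", "payload": {
  "targets": [
    {"tx": 0, "ty": 0, "tz": 0, "wx": 0, "wy": 0, "wz": -0.0945, "grip": -1},
    {"tx": 0, "ty": 0, "tz": 0, "wx": 0, "wy": 0, "wz": -0.0945, "grip": -1},
    {"tx": 0, "ty": 0, "tz": 0, "wx": 0, "wy": 0, "wz": -0.0945, "grip": -1},
    {"tx": 0, "ty": 0, "tz": 0, "wx": 0, "wy": 0, "wz": -0.0945, "grip": -1},
    {"tx": 0, "ty": 0, "tz": 0, "wx": 0, "wy": 0, "wz": -0.0945, "grip": -1},
    {"tx": 0, "ty": 0, "tz": 0, "wx": 0, "wy": 0, "wz": -0.0945, "grip": -1},
    {"tx": -0.0175, "ty": -0.0317, "tz": 0, "wx": 0, "wy": 0, "wz": 0, "grip": -1},
    {"tx": -0.0175, "ty": -0.0317, "tz": 0, "wx": 0, "wy": 0, "wz": 0, "grip": -1},
    {"tx": -0.0175, "ty": -0.0317, "tz": 0, "wx": 0, "wy": 0, "wz": 0, "grip": -1},
    {"tx": -0.0175, "ty": -0.0317, "tz": 0, "wx": 0, "wy": 0, "wz": 0, "grip": -1},
    {"tx": -0.0175, "ty": -0.0317, "tz": 0, "wx": 0, "wy": 0, "wz": 0, "grip": -1},
    {"tx": -0.0175, "ty": -0.0317, "tz": 0, "wx": 0, "wy": 0, "wz": 0, "grip": -1},
    {"tx": -0.0175, "ty": -0.0317, "tz": 0, "wx": 0, "wy": 0, "wz": 0, "grip": -1},
    {"tx": -0.0175, "ty": -0.0317, "tz": 0, "wx": 0, "wy": 0, "wz": 0, "grip": -1},
    {"tx": -0.0175, "ty": -0.0317, "tz": 0, "wx": 0, "wy": 0, "wz": 0, "grip": -1},
    {"tx": -0.0175, "ty": -0.0317, "tz": 0, "wx": 0, "wy": 0, "wz": 0, "grip": -1},
    {"tx": 0, "ty": 0, "tz": 0, "wx": 0, "wy": 0, "wz": 0, "grip": -1},
    {"tx": 0, "ty": 0, "tz": 0, "wx": 0, "wy": 0, "wz": 0, "grip": -1}
  ]
}}

```text
clock: 1.65
eef_pos: [0.4287, 0.2429, 0.1911]
ee_rot: [-0.001, -0.106, 0.994, -0.0]
ft_force: [0.4, 1.0, 0.6]
opening: 0.999
finger_force: 0.0
```

Run:
```python
from h import *
p,r,s=tool(); print(p,r.round(3).tolist(),s["clock"])
im,d=vision.read_camera("wrist"); w=world("wrist",d); np.savez("w1.npz",im=im,d=d,w=w)
m=((w[...,2]>.048)&(w[...,2]<.062)).astype(np.uint8)
n,l,st,c=cv2.connectedComponentsWithStats(m)
for i in range(1,n):
    if st[i,4]>100:
        print(c[i].round(1),st[i],"c",onz("wrist",*c[i],.055).round(4),"shift",shift([*onz("wrist",*c[i],.055)[:2],.014]))
cv2.imwrite("pics/w2.png",im)
```

```text
[0.42866844 0.24293851 0.1911212 ] [[-0.978, -0.211, -0.001], [-0.211, 0.978, -0.0], [0.001, 0.0, -1.0]] 1.65
[ 29.2 178.1] [   6   88   46  192 1802] c [ 4.878e-01 -1.000e-04  5.500e-02] shift [-0.0068 -0.2514  0.1771]
[257.6 171.2] [244 157  28  29 639] c [0.4267 0.2436 0.055 ] shift [ 0.0011 -0.0002  0.1773]
[358.6 205.2] [345 193  28  26 489] c [0.4412 0.3643 0.055 ] shift [-0.0388  0.1146  0.1773]
[258.9 224.6] [246 212  27  26 556] c [0.4889 0.2588 0.055 ] shift [-0.0629  0.0014  0.1772]
[337.8 263.7] [332 253  13  22 161] c [0.5195 0.3642 0.055 ] shift [-0.1153  0.0978  0.1772]
[258.4 268.7] [246 257  26  24 493] c [0.5469 0.2709 0.055 ] shift [-0.1222  0.0009  0.1771]
[494.6 320.5] [474 317  38   9 254] c [0.558  0.5914 0.055 ] shift [-0.2013  0.3117  0.1772]
[289.5 336.1] [278 327  23  19 285] c [0.6404 0.3342 0.055 ] shift [-0.227   0.0429  0.177 ]
[218.6 339.1] [197 332  41  21 319] c [0.6655 0.2422 0.055 ] shift [-0.232  -0.0525  0.1769]
```

View pics/w2.png

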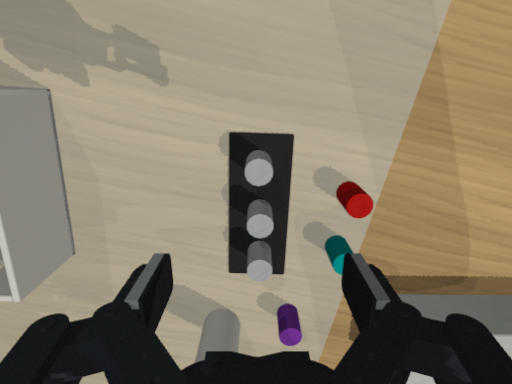

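The wrist view shows the three grey weights on the pad at (258,171), (259,224) and (258,268), with the gripper centred over the nearest. Red, turquoise and purple are beside the pad. I'll descend and grip.

{"api": "arm_command", "payload": {
  "targets": [
    {"tx": 0.001, "ty": 0, "tz": 0.034, "wx": 0, "wy": 0, "wz": 0, "grip": -1},
    {"tx": 0, "ty": 0, "tz": 0.034, "wx": 0, "wy": 0, "wz": 0, "grip": -1},
    {"tx": 0, "ty": 0, "tz": 0.034, "wx": 0, "wy": 0, "wz": 0, "grip": -1},
    {"tx": 0, "ty": 0, "tz": 0.034, "wx": 0, "wy": 0, "wz": 0, "grip": -1},
    {"tx": 0, "ty": 0, "tz": 0.033, "wx": 0, "wy": 0, "wz": 0, "grip": -1},
    {"tx": 0, "ty": 0, "tz": 0, "wx": 0, "wy": 0, "wz": 0, "grip": 1},
    {"tx": 0, "ty": 0, "tz": 0, "wx": 0, "wy": 0, "wz": 0, "grip": 1},
    {"tx": 0, "ty": 0, "tz": 0, "wx": 0, "wy": 0, "wz": 0, "grip": 1},
    {"tx": 0, "ty": 0, "tz": 0, "wx": 0, "wy": 0, "wz": 0, "grip": 1},
    {"tx": 0, "ty": 0, "tz": 0, "wx": 0, "wy": 0, "wz": 0, "grip": 1},
    {"tx": 0, "ty": 0, "tz": 0, "wx": 0, "wy": 0, "wz": 0, "grip": 1},
    {"tx": 0, "ty": 0, "tz": 0, "wx": 0, "wy": 0, "wz": 0, "grip": 1},
    {"tx": 0, "ty": 0, "tz": 0, "wx": 0, "wy": 0, "wz": 0, "grip": 1},
    {"tx": 0, "ty": 0, "tz": 0, "wx": 0, "wy": 0, "wz": 0, "grip": 1}
  ]
}}

```text
clock: 2.87
eef_pos: [0.4272, 0.2442, 0.0231]
ee_rot: [0.0, -0.108, 0.994, 0.0]
ft_force: [-0.3, -0.6, 0.8]
opening: -0.002
finger_force: 0.0
```

Run:
```python
from h import *
for n in ("wrist","top"):
    im,d=vision.read_camera(n); w=world(n,d); np.savez(n+"b.npz",im=im,d=d,w=w)
    if n=="wrist": a=im
    else: b=im
s,_=vision.read_camera("scene")
cv2.imwrite("pics/v3.png",np.hstack([cv2.resize(a,(400,300)),cv2.resize(s[190:310,310:470],(400,300))]))
print(arm.state()["opening"])
```

```text
-0.001073432029383286
```

View pics/v3.png

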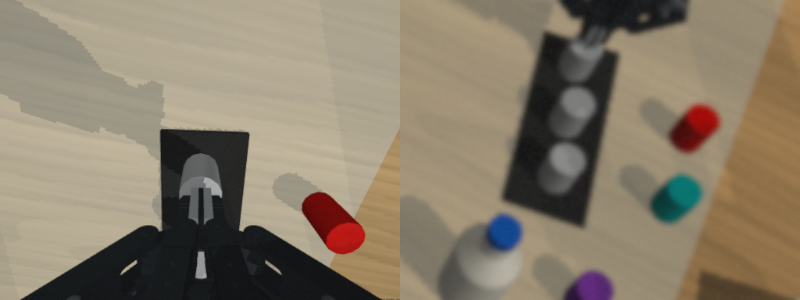

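The left half shows the shut fingers at about (203,205), with the weight behind them at (203,170). The right half shows all three weights still upright. The pads closed beside the weight, so I'll measure where it is now.

Run:
```python
from h import *
p,r,s=tool(); print(p)
t=np.load("wristb.npz"); w=t["w"]; im=t["im"]
g=im.astype(int).min(2)
for v in range(185,360,6):
    print(v,[(int(g[v,u]),*w[v,u].round(3).tolist()) for u in (245,258)])
t=np.load("topb.npz"); w=t["w"]
m=np.zeros(w.shape[:2],bool); m[170:260,125:175]=True
for lo,hi in((.045,.07),):
    mm=m&(w[...,2]>lo)&(w[...,2]<hi); n,l,st,c=cv2.connectedComponentsWithStats(mm.astype(np.uint8))
    for i in range(1,n):
        if st[i,4]>8: print("wt",c[i].round(1),st[i,4],onz("top",*c[i],.055).round(4))
```

```text
[0.42694495 0.2441596  0.02268036]
185 [(29, 0.408, 0.23, 0.004), (39, 0.405, 0.239, 0.005)]
191 [(25, 0.412, 0.231, 0.003), (39, 0.41, 0.24, 0.004)]
197 [(26, 0.417, 0.232, 0.002), (95, 0.413, 0.241, 0.008)]
203 [(95, 0.417, 0.233, 0.013), (97, 0.413, 0.241, 0.019)]
209 [(96, 0.417, 0.233, 0.025), (97, 0.413, 0.241, 0.03)]
215 [(97, 0.416, 0.233, 0.035), (97, 0.413, 0.241, 0.038)]
221 [(94, 0.416, 0.233, 0.045), (96, 0.413, 0.241, 0.048)]
227 [(99, 0.416, 0.234, 0.053), (116, 0.415, 0.241, 0.053)]
233 [(112, 0.419, 0.235, 0.053), (111, 0.418, 0.242, 0.053)]
239 [(111, 0.423, 0.235, 0.054), (109, 0.421, 0.242, 0.054)]
245 [(94, 0.417, 0.235, 0.072), (24, 0.416, 0.241, 0.071)]
251 [(95, 0.418, 0.235, 0.076), (20, 0.416, 0.241, 0.076)]
257 [(94, 0.417, 0.235, 0.082), (20, 0.416, 0.241, 0.083)]
263 [(95, 0.417, 0.235, 0.088), (20, 0.416, 0.241, 0.086)]
269 [(95, 0.417, 0.235, 0.092), (21, 0.416, 0.241, 0.092)]
275 [(94, 0.416, 0.236, 0.098), (22, 0.416, 0.241, 0.097)]
281 [(28, 0.416, 0.236, 0.102), (24, 0.418, 0.241, 0.098)]
287 [(23, 0.417, 0.236, 0.105), (27, 0.42, 0.242, 0.099)]
293 [(23, 0.416, 0.236, 0.109), (28, 0.423, 0.242, 0.099)]
299 [(24, 0.416, 0.236, 0.113), (22, 0.427, 0.243, 0.098)]
305 [(25, 0.416, 0.236, 0.116), (24, 0.429, 0.244, 0.099)]
311 [(23, 0.416, 0.236, 0.12), (22, 0.432, 0.245, 0.099)]
317 [(19, 0.413, 0.236, 0.126), (20, 0.435, 0.245, 0.098)]
323 [(15, 0.415, 0.236, 0.126), (151, 0.479, 0.255, 0.054)]
329 [(20, 0.418, 0.237, 0.126), (147, 0.483, 0.256, 0.053)]
335 [(18, 0.419, 0.237, 0.126), (148, 0.488, 0.257, 0.054)]
341 [(18, 0.422, 0.238, 0.126), (147, 0.493, 0.258, 0.053)]
347 [(18, 0.424, 0.238, 0.126), (148, 0.498, 0.259, 0.053)]
353 [(14, 0.427, 0.239, 0.126), (150, 0.503, 0.26, 0.053)]
359 [(19, 0.419, 0.237, 0.136), (24, 0.417, 0.241, 0.137)]
wt [144.8 196.4] 96 [0.5499 0.2709 0.055 ]
wt [149.1 215.8] 83 [0.4922 0.2568 0.055 ]
wt [155.4 241.3] 9 [0.4175 0.2368 0.055 ]
```

Run:
```python
from h import *
p,r,s=tool()
t=np.load("wristb.npz"); d=t["d"]; q=(t["w"]-p)@r
m=(q[...,2]<-.02)&(abs(q[...,0])<.06)&(abs(q[...,1])<.08)&(d>0)
m2=(t["w"][...,2]>.058)&(abs(q[...,0])<.05)&(abs(q[...,1])<.03)
print("shut: max tool z",np.percentile(q[m2][:,2],[50,90,98,100]).round(4))
e=m2&(q[...,2]>np.percentile(q[m2][:,2],97)); print(q[e].mean(0).round(4), q[m2&(q[...,2]>-.06)][:,1].min(),q[m2&(q[...,2]>-.06)][:,1].max())
t=np.load("w1.npz"); P0=np.array([.42867,.24294,.19112]); q=(t["w"]-P0)@r
m=(t["w"][...,2]>.13)&(abs(q[...,0])<.05)&(abs(q[...,1])<.07)
print("open: tool z pct",np.percentile(q[m][:,2],[50,90,98,99.5,100]).round(4))
for lo in np.arange(-.12,.01,.01):
    k=m&(q[...,2]>lo)&(q[...,2]<=lo+.01)
    if k.sum(): print(lo.round(2),k.sum(),"x",q[k][:,0].min().round(3),q[k][:,0].max().round(3),"|y|",abs(q[k][:,1]).min().round(3),abs(q[k][:,1]).max().round(3))
```

```text
shut: max tool z [-0.0985 -0.0733 -0.0512 -0.0412]
[ 0.0098 -0.0014 -0.0491] -0.015054809095133345 0.012282918311437161
open: tool z pct [-0.1082 -0.0773 -0.06   -0.0548 -0.051 ]
-0.12 8289 x 0.002 0.019 |y| 0.0 0.07
-0.11 8362 x -0.012 0.018 |y| 0.031 0.07
-0.1 2013 x 0.001 0.015 |y| 0.04 0.07
-0.09 1848 x -0.01 0.013 |y| 0.042 0.057
-0.08 1560 x -0.011 0.013 |y| 0.042 0.057
-0.07 1226 x -0.01 0.013 |y| 0.042 0.057
-0.06 592 x -0.011 0.013 |y| 0.042 0.055
```

The depth shows the true fingertips about 45 mm short of the reported TCP: the shut tips are at tool z ≈ −0.045, and the body lies about 73 mm behind them, as the spec says. The pads therefore closed above the weight. From here on I'll treat the tip as TCP −45 mm: open, descend 45 mm more, then grip.

{"api": "arm_command", "payload": {
  "targets": [
    {"tx": 0, "ty": 0, "tz": 0, "wx": 0, "wy": 0, "wz": 0, "grip": -1},
    {"tx": 0, "ty": 0, "tz": 0, "wx": 0, "wy": 0, "wz": 0, "grip": -1},
    {"tx": 0, "ty": 0, "tz": 0, "wx": 0, "wy": 0, "wz": 0, "grip": -1},
    {"tx": 0, "ty": 0, "tz": 0, "wx": 0, "wy": 0, "wz": 0, "grip": -1},
    {"tx": 0, "ty": 0, "tz": 0, "wx": 0, "wy": 0, "wz": 0, "grip": -1},
    {"tx": 0, "ty": 0, "tz": 0, "wx": 0, "wy": 0, "wz": 0, "grip": -1},
    {"tx": 0, "ty": 0, "tz": 0, "wx": 0, "wy": 0, "wz": 0, "grip": -1},
    {"tx": 0, "ty": 0, "tz": 0, "wx": 0, "wy": 0, "wz": 0, "grip": -1},
    {"tx": 0, "ty": 0, "tz": 0.015, "wx": 0, "wy": 0, "wz": 0, "grip": -1},
    {"tx": 0, "ty": 0, "tz": 0.015, "wx": 0, "wy": 0, "wz": 0, "grip": -1},
    {"tx": 0, "ty": 0, "tz": 0.012, "wx": 0, "wy": 0, "wz": 0, "grip": -1},
    {"tx": 0, "ty": 0, "tz": 0, "wx": 0, "wy": 0, "wz": 0, "grip": 1},
    {"tx": 0, "ty": 0, "tz": 0, "wx": 0, "wy": 0, "wz": 0, "grip": 1},
    {"tx": 0, "ty": 0, "tz": 0, "wx": 0, "wy": 0, "wz": 0, "grip": 1},
    {"tx": 0, "ty": 0, "tz": 0, "wx": 0, "wy": 0, "wz": 0, "grip": 1},
    {"tx": 0, "ty": 0, "tz": 0, "wx": 0, "wy": 0, "wz": 0, "grip": 1},
    {"tx": 0, "ty": 0, "tz": 0, "wx": 0, "wy": 0, "wz": 0, "grip": 1},
    {"tx": 0, "ty": 0, "tz": 0, "wx": 0, "wy": 0, "wz": 0, "grip": 1}
  ]
}}

```text
clock: 4.52
eef_pos: [0.4282, 0.2445, -0.0179]
ee_rot: [0.001, -0.108, 0.994, 0.0]
ft_force: [0.9, -1.4, 5.2]
opening: 0.347
finger_force: 59.4
```

{"api": "arm_command", "payload": {
  "targets": [
    {"tx": 0, "ty": 0, "tz": -0.02, "wx": 0, "wy": 0, "wz": 0, "grip": 1},
    {"tx": 0, "ty": 0, "tz": -0.035, "wx": 0, "wy": 0, "wz": 0, "grip": 1},
    {"tx": 0, "ty": 0, "tz": -0.035, "wx": 0, "wy": 0, "wz": 0, "grip": 1},
    {"tx": 0, "ty": 0, "tz": -0.035, "wx": 0, "wy": 0, "wz": 0, "grip": 1},
    {"tx": 0, "ty": 0, "tz": -0.035, "wx": 0, "wy": 0, "wz": 0.016, "grip": 1},
    {"tx": 0, "ty": 0, "tz": -0.035, "wx": 0, "wy": 0, "wz": 0.016, "grip": 1},
    {"tx": 0, "ty": -0.035, "tz": 0, "wx": 0, "wy": 0, "wz": 0.016, "grip": 1},
    {"tx": 0, "ty": -0.035, "tz": 0, "wx": 0, "wy": 0, "wz": 0.016, "grip": 1},
    {"tx": 0, "ty": -0.035, "tz": 0, "wx": 0, "wy": 0, "wz": 0, "grip": 1},
    {"tx": 0, "ty": -0.035, "tz": 0, "wx": 0, "wy": 0, "wz": 0, "grip": 1},
    {"tx": 0, "ty": -0.035, "tz": 0, "wx": 0, "wy": 0, "wz": 0, "grip": 1},
    {"tx": 0, "ty": 0, "tz": 0, "wx": 0, "wy": 0, "wz": 0, "grip": 1},
    {"tx": 0, "ty": 0, "tz": 0, "wx": 0, "wy": 0, "wz": 0, "grip": 1}
  ]
}}

```text
clock: 5.6
eef_pos: [0.4546, 0.07, 0.1745]
ee_rot: [-0.001, -0.074, 0.997, 0.0]
ft_force: [-0.0, 0.9, -3.8]
opening: 0.344
finger_force: 60.6
```

Run:
```python
from h import *
p,r,s=tool(); print(p,r.round(3).tolist(),s["clock"],s["opening"],s["finger_force"])
im,d=vision.read_camera("wrist"); w=world("wrist",d); np.savez("w3.npz",im=im,d=d,w=w)
q=(w-p)@r
ok=(d>0)&(q[...,2]>.0)&(w[...,1]<.03)&(w[...,0]>.36)&(w[...,0]<.68)
m=ok&(abs(w[...,2]-.105)<.006)
r1=cv2.minAreaRect(w[m][:,:2].astype(np.float32)); print("rim",m.sum(),r1,cv2.boxPoints(r1).round(3).tolist())
m=ok&(abs(w[...,2]-.05)<.006)
# bright pan
g=im.min(2); m&=g>np.percentile(g[m],30)
m=cv2.morphologyEx(m.astype(np.uint8),cv2.MORPH_OPEN,np.ones((3,3)))>0
r2=cv2.minAreaRect(w[m][:,:2].astype(np.float32)); print("pan",m.sum(),r2,cv2.boxPoints(r2).round(3).tolist(),np.median(w[m][:,2]))
hist=np.histogram(w[ok][:,2],bins=np.arange(-.01,.13,.01)); print(hist[0])
cv2.imwrite("pics/w3.png",im)
```

```text
[0.45458638 0.07001785 0.174466  ] [[-0.989, -0.148, -0.002], [-0.148, 0.989, 0.001], [0.002, 0.001, -1.0]] 5.6 0.3441573012389197 60.561368465423584
rim 5544 ((0.5209825038909912, -0.08839194476604462), (0.22573240101337433, 0.18580351769924164), 8.653402328491211) [[0.39500001072883606, -0.014000000432133675], [0.4230000078678131, -0.19699999690055847], [0.6470000147819519, -0.16300000250339508], [0.6190000176429749, 0.019999999552965164]]
pan 9353 ((0.5186205506324768, -0.08642832934856415), (0.14778980612754822, 0.0971825122833252), 8.724882125854492) [[0.43799999356269836, -0.05000000074505806], [0.453000009059906, -0.1459999978542328], [0.5989999771118164, -0.12300000339746475], [0.5839999914169312, -0.027000000700354576]] 0.04864274597852125
[12010  7758  1730  1823  2023 13559  2555  2393  2194  2111  2071  5234
   675   498]
```

View pics/w3.png

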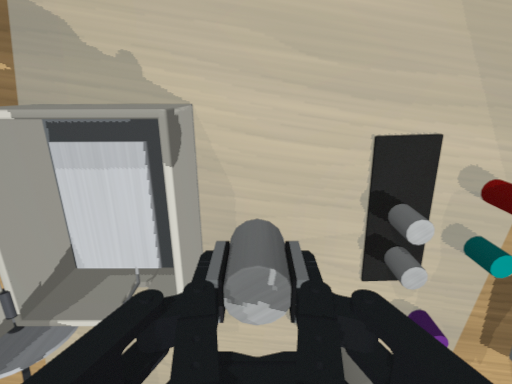

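The wrist view shows the weight held upright at (255,270). The empty pan is at (110,205) inside the box, and the two remaining weights are on the pad at (410,225) and (405,265). The pan centre is (0.5186, −0.0864) with yaw 8.7°. Next I'll place the weight at local x = −32 mm.

{"api": "arm_command", "payload": {
  "targets": [
    {"tx": -0.0016, "ty": -0.0328, "tz": 0, "wx": 0, "wy": 0, "wz": 0, "grip": 1},
    {"tx": -0.0016, "ty": -0.0328, "tz": 0, "wx": 0, "wy": 0, "wz": 0, "grip": 1},
    {"tx": -0.0016, "ty": -0.0328, "tz": 0, "wx": 0, "wy": 0, "wz": 0, "grip": 1},
    {"tx": -0.0017, "ty": -0.0329, "tz": 0, "wx": 0, "wy": 0, "wz": 0, "grip": 1},
    {"tx": -0.0017, "ty": -0.0329, "tz": 0, "wx": 0, "wy": 0, "wz": 0, "grip": 1},
    {"tx": 0, "ty": 0, "tz": 0, "wx": 0, "wy": 0, "wz": 0, "grip": 1},
    {"tx": 0, "ty": 0, "tz": 0.03, "wx": 0, "wy": 0, "wz": 0, "grip": 1},
    {"tx": 0, "ty": 0, "tz": 0.03, "wx": 0, "wy": 0, "wz": 0, "grip": 1},
    {"tx": 0, "ty": 0, "tz": 0.03, "wx": 0, "wy": 0, "wz": 0, "grip": 1},
    {"tx": 0, "ty": 0, "tz": 0.03, "wx": 0, "wy": 0, "wz": 0, "grip": 1},
    {"tx": 0, "ty": 0, "tz": 0.02, "wx": 0, "wy": 0, "wz": 0, "grip": 1},
    {"tx": 0, "ty": 0, "tz": 0.01, "wx": 0, "wy": 0, "wz": 0, "grip": 1},
    {"tx": 0, "ty": 0, "tz": 0.008, "wx": 0, "wy": 0, "wz": 0, "grip": 1},
    {"tx": 0, "ty": 0, "tz": 0, "wx": 0, "wy": 0, "wz": 0, "grip": 1},
    {"tx": 0, "ty": 0, "tz": 0, "wx": 0, "wy": 0, "wz": 0, "grip": 1},
    {"tx": 0, "ty": 0, "tz": 0, "wx": 0, "wy": 0, "wz": 0, "grip": 1}
  ]
}}

```text
clock: 6.98
eef_pos: [0.4897, -0.0895, 0.0196]
ee_rot: [0.002, -0.076, 0.997, -0.0]
ft_force: [-0.1, 1.6, -1.3]
opening: 0.34
finger_force: 61.1
```

{"api": "arm_command", "payload": {
  "targets": [
    {"tx": 0, "ty": 0, "tz": 0, "wx": 0, "wy": 0, "wz": 0, "grip": -1},
    {"tx": 0, "ty": 0, "tz": 0, "wx": 0, "wy": 0, "wz": 0, "grip": -1},
    {"tx": 0, "ty": 0, "tz": 0, "wx": 0, "wy": 0, "wz": 0, "grip": -1},
    {"tx": 0, "ty": 0, "tz": 0, "wx": 0, "wy": 0, "wz": 0, "grip": -1},
    {"tx": 0, "ty": 0, "tz": 0, "wx": 0, "wy": 0, "wz": 0, "grip": -1},
    {"tx": 0, "ty": 0, "tz": 0, "wx": 0, "wy": 0, "wz": 0, "grip": -1},
    {"tx": 0, "ty": 0, "tz": -0.03, "wx": 0, "wy": 0, "wz": 0, "grip": -1},
    {"tx": 0, "ty": 0, "tz": -0.035, "wx": 0, "wy": 0, "wz": 0, "grip": -1},
    {"tx": 0, "ty": 0, "tz": -0.035, "wx": 0, "wy": 0, "wz": 0, "grip": -1},
    {"tx": 0, "ty": 0, "tz": -0.035, "wx": 0, "wy": 0, "wz": 0, "grip": -1},
    {"tx": 0, "ty": 0.035, "tz": -0.02, "wx": 0, "wy": 0, "wz": 0, "grip": -1},
    {"tx": 0, "ty": 0.035, "tz": 0, "wx": 0, "wy": 0, "wz": 0, "grip": -1},
    {"tx": 0, "ty": 0.035, "tz": 0, "wx": 0, "wy": 0, "wz": -0.016, "grip": -1},
    {"tx": 0, "ty": 0.035, "tz": 0, "wx": 0, "wy": 0, "wz": -0.016, "grip": -1},
    {"tx": 0, "ty": 0.035, "tz": 0, "wx": 0, "wy": 0, "wz": -0.016, "grip": -1},
    {"tx": 0, "ty": 0.035, "tz": 0, "wx": 0, "wy": 0, "wz": -0.016, "grip": -1},
    {"tx": 0, "ty": 0.035, "tz": 0, "wx": 0, "wy": 0, "wz": 0, "grip": -1},
    {"tx": 0, "ty": 0.035, "tz": 0, "wx": 0, "wy": 0, "wz": 0, "grip": -1},
    {"tx": 0, "ty": 0.035, "tz": 0, "wx": 0, "wy": 0, "wz": 0, "grip": -1},
    {"tx": 0, "ty": 0.03, "tz": 0, "wx": 0, "wy": 0, "wz": 0, "grip": -1}
  ]
}}

```text
clock: 8.65
eef_pos: [0.4232, 0.2514, 0.1728]
ee_rot: [0.0, -0.108, 0.994, 0.0]
ft_force: [0.5, -0.1, 0.4]
opening: 0.999
finger_force: 0.0
```

Run:
```python
from h import *
p,r,s=tool(); print(p,r.round(3).tolist(),s["clock"])
im,d=vision.read_camera("scene"); w=world("scene",d); np.savez("s2.npz",im=im,d=d,w=w)
o=np.load("scene.npz")["im"]
cr=lambda a:cv2.resize(a[193:235,215:270],(400,300),interpolation=cv2.INTER_CUBIC)
mk=cv2.resize(im[165:215,165:235],(420,300),interpolation=cv2.INTER_CUBIC)
bx=cv2.resize(im[140:240,180:300],(360,300),interpolation=cv2.INTER_CUBIC)
a=np.vstack([np.hstack([cr(o),cr(im)]),np.hstack([mk,bx])[:, :800].copy() if 420+360==800 else np.hstack([mk,bx,np.zeros((300,20,3),np.uint8)])])
cv2.imwrite("pics/b.png",np.clip(a.astype(float)*1.7,0,255).astype(np.uint8))
print("pan z now", [float(np.median(w[...,2][m]).round(4)) for m in [(abs(w[...,0]-.55)<.015)&(abs(w[...,1]+.082)<.02)]])
iw,dw=vision.read_camera("wrist"); ww=world("wrist",dw)
m=((ww[...,2]>.048)&(ww[...,2]<.062)).astype(np.uint8); n,l,st,c=cv2.connectedComponentsWithStats(m)
for i in range(1,n):
    if st[i,4]>100 and .2<onz("wrist",*c[i],.055)[1]<.3: print(c[i],onz("wrist",*c[i],.055).round(4),shift([*onz("wrist",*c[i],.055)[:2],-.018]))
```

```text
[0.42318227 0.2514357  0.17278733] [[-0.977, -0.215, 0.0], [-0.215, 0.977, 0.001], [-0.0, 0.001, -1.0]] 8.65
pan z now [0.0377]
[244.92561983 234.63140496] [0.4904 0.254  0.055 ] [-0.0664 -0.0143  0.1905]
[244.70152091 280.26425856] [0.5486 0.2661 0.055 ] [-0.1258 -0.0154  0.1905]
[197.44067797 350.36864407] [0.6656 0.2288 0.055 ] [-0.2317 -0.0775  0.1903]
```

View pics/b.png

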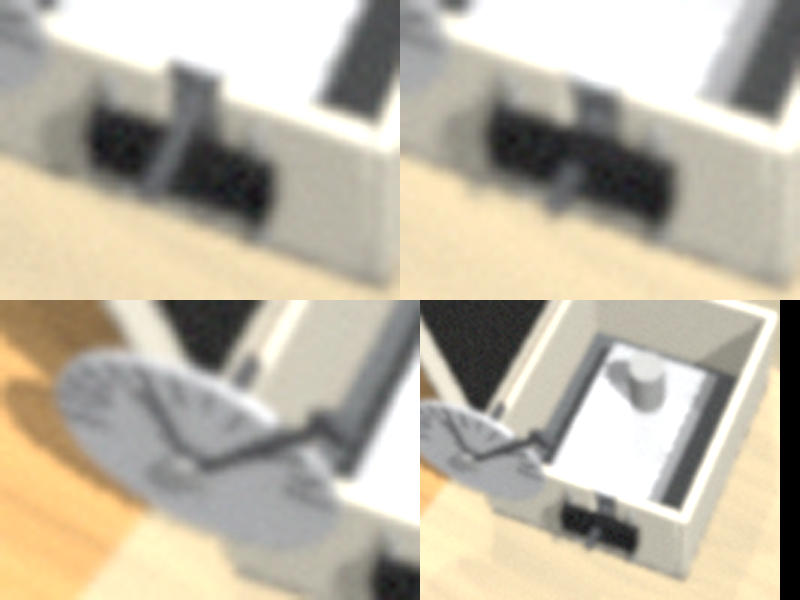

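The crops compare the pointer before (top left) and after (top right) one weight. It first lay over the top of the black frame near (175,150). Now only a stub shows from the black at (570,185). The weight stands upright on the pan at (645,380) and the pan has sunk 12 mm. I'll use depth points to get the frame and pointer heights.

Run:
```python
from h import *
c0=np.array([.5186,-.0864,0]); y=np.deg2rad(8.7); B=np.array([[np.cos(y),np.sin(y),0],[-np.sin(y),np.cos(y),0],[0,0,1]])
for f in ("scene","s2"):
    z=np.load(f+".npz"); l=(z["w"]-c0)@B.T*1000; g=z["im"].max(2)
    print(f)
    for u in (232,236,239,241,243,248):
        print(u,[(v,int(g[v,u]),*l[v,u].round().astype(int).tolist()) for v in range(202,226)])
```

```text
scene
232 [(202, 128, 108, -2, 103), (203, 112, 107, -3, 96), (204, 110, 107, -3, 92), (205, 110, 108, -2, 89), (206, 107, 108, -3, 83), (207, 97, 106, -4, 74), (208, 70, 112, -1, 82), (209, 43, 113, -1, 78), (210, 26, 118, 1, 82), (211, 21, 120, 2, 82), (212, 25, 123, 3, 82), (213, 20, 123, 3, 78), (214, 17, 116, -1, 58), (215, 22, 118, 0, 57), (216, 23, 121, 1, 58), (217, 36, 123, 2, 56), (218, 59, 112, -5, 28), (219, 80, 113, -5, 23), (220, 99, 113, -5, 18), (221, 122, 110, -7, 5), (222, 137, 112, -7, 3), (223, 140, 113, -6, 0), (224, 141, 118, -4, 4), (225, 143, 120, -3, 3)]
236 [(202, 153, 105, 7, 104), (203, 131, 107, 8, 104), (204, 116, 106, 8, 97), (205, 112, 108, 8, 94), (206, 115, 107, 7, 88), (207, 113, 108, 8, 85), (208, 105, 107, 7, 79), (209, 84, 107, 7, 73), (210, 53, 115, 10, 83), (211, 33, 116, 11, 81), (212, 34, 117, 11, 78), (213, 38, 121, 13, 82), (214, 45, 123, 14, 80), (215, 51, 129, 17, 87), (216, 61, 130, 17, 86), (217, 62, 132, 18, 84), (218, 62, 136, 20, 87), (219, 61, 139, 21, 88), (220, 69, 141, 22, 89), (221, 89, 107, 3, 6), (222, 115, 107, 3, 1), (223, 1
[... 5137 characters left out ...]
2, 31, 55), (222, 65, 108, 23, 17), (223, 81, 107, 22, 9), (224, 103, 106, 22, 2), (225, 133, 108, 22, -1)]
248 [(202, 167, 59, 17, 36), (203, 166, 63, 19, 39), (204, 170, 100, 36, 105), (205, 177, 102, 36, 104), (206, 173, 105, 38, 104), (207, 149, 107, 39, 104), (208, 123, 108, 39, 101), (209, 113, 108, 39, 96), (210, 104, 106, 38, 87), (211, 100, 108, 39, 86), (212, 89, 108, 38, 81), (213, 73, 106, 37, 72), (214, 52, 112, 40, 80), (215, 33, 115, 41, 80), (216, 27, 118, 42, 81), (217, 25, 120, 43, 80), (218, 23, 121, 44, 78), (219, 19, 123, 44, 76), (220, 21, 124, 45, 73), (221, 24, 123, 44, 66), (222, 31, 125, 45, 64), (223, 48, 123, 44, 55), (224, 67, 107, 36, 13), (225, 79, 107, 36, 8)]
```

Run:
```python
from h import *
c0=np.array([.5186,-.0864,0]); y=np.deg2rad(8.7); B=np.array([[np.cos(y),np.sin(y),0],[-np.sin(y),np.cos(y),0],[0,0,1]])
new=[np.load("s2.npz")["w"]]
for _ in range(6): new.append(world("scene",vision.read_camera("scene")[1]))
for nm,ws in (("old",[np.load("scene.npz")["w"]]),("new",new)):
    l=np.concatenate([((w-c0)@B.T*1000)[195:228,215:262].reshape(-1,3) for w in ws]); X,Y,Z=l.T
    def md(m): return np.median(Z[m]).round(2),int(m.sum()),Z[m].std().round(2)
    print(nm,"top",md((X>113)&(X<121)&(Z>77)&(Z<86)&((Y<12)|(Y>27))),"low",md((X>114)&(X<121)&(Z>52)&(Z<62)),"ptr",md((X>127)&(X<141)&(Z>62)),
     "rim",md((abs(X-106)<2.5)&(Z>100)&(Y>25)))
    P=np.concatenate([((w-c0)@B.T*1000).reshape(-1,3) for w in ws]); m=(abs(P[:,0]-35)<20)&(abs(P[:,1])<30)&(P[:,2]<60); print("pan",np.median(P[m][:,2]),m.sum())
    # table level near
    m=(abs(P[:,0]-150)<15)&(abs(P[:,1]-40)<30); print("table",np.median(P[m][:,2]))
```

```text
old top (np.float64(81.54), 64, np.float64(1.61)) low (np.float64(56.4), 43, np.float64(1.88)) ptr (np.float64(86.51), 15, np.float64(1.71)) rim (np.float64(104.28), 44, np.float64(2.08))
pan 50.65334198252758 322
table 1.260127328854721
new top (np.float64(81.37), 445, np.float64(1.52)) low (np.float64(56.49), 295, np.float64(1.65)) ptr (np.float64(74.04), 100, np.float64(1.5)) rim (np.float64(104.55), 308, np.float64(2.12))
pan 37.86430737527713 2143
table 1.2007085905610948
```

Frame depths put the window at z = 56.4–75.4 mm, with its middle at 65.9. The pointer was at mid-height 85.3 unloaded and is at 72.5 with one weight, so the bracket setting is about 19.4 mm. One weight leaves it 6.6 mm high, near the edge, and two should bring it to about −5.7 mm. I'll add the second and check.

{"api": "arm_command", "payload": {
  "targets": [
    {"tx": -0.022, "ty": -0.003, "tz": 0, "wx": 0, "wy": 0, "wz": 0, "grip": -1},
    {"tx": -0.022, "ty": -0.003, "tz": 0, "wx": 0, "wy": 0, "wz": 0, "grip": -1},
    {"tx": -0.022, "ty": -0.002, "tz": 0, "wx": 0, "wy": 0, "wz": 0, "grip": -1},
    {"tx": 0, "ty": 0, "tz": 0.03, "wx": 0, "wy": 0, "wz": 0, "grip": -1},
    {"tx": 0, "ty": 0, "tz": 0.035, "wx": 0, "wy": 0, "wz": 0, "grip": -1},
    {"tx": 0, "ty": 0, "tz": 0.035, "wx": 0, "wy": 0, "wz": 0, "grip": -1},
    {"tx": 0, "ty": 0, "tz": 0.035, "wx": 0, "wy": 0, "wz": 0, "grip": -1},
    {"tx": 0, "ty": 0, "tz": 0.03, "wx": 0, "wy": 0, "wz": 0, "grip": -1},
    {"tx": 0, "ty": 0, "tz": 0.026, "wx": 0, "wy": 0, "wz": 0, "grip": -1},
    {"tx": 0, "ty": 0, "tz": 0, "wx": 0, "wy": 0, "wz": 0, "grip": -1},
    {"tx": 0, "ty": 0, "tz": 0, "wx": 0, "wy": 0, "wz": 0, "grip": 1},
    {"tx": 0, "ty": 0, "tz": 0, "wx": 0, "wy": 0, "wz": 0, "grip": 1},
    {"tx": 0, "ty": 0, "tz": 0, "wx": 0, "wy": 0, "wz": 0, "grip": 1},
    {"tx": 0, "ty": 0, "tz": 0, "wx": 0, "wy": 0, "wz": 0, "grip": 1},
    {"tx": 0, "ty": 0, "tz": 0, "wx": 0, "wy": 0, "wz": 0, "grip": 1},
    {"tx": 0, "ty": 0, "tz": 0, "wx": 0, "wy": 0, "wz": 0, "grip": 1},
    {"tx": 0, "ty": 0, "tz": 0, "wx": 0, "wy": 0, "wz": 0, "grip": 1}
  ]
}}

```text
clock: 10.47
eef_pos: [0.4922, 0.2571, -0.0154]
ee_rot: [0.003, -0.108, 0.994, 0.001]
ft_force: [-0.7, 2.9, 5.4]
opening: 0.346
finger_force: 59.5
```

{"api": "arm_command", "payload": {
  "targets": [
    {"tx": 0, "ty": 0, "tz": -0.025, "wx": 0, "wy": 0, "wz": 0, "grip": 1},
    {"tx": 0, "ty": 0, "tz": -0.035, "wx": 0, "wy": 0, "wz": 0, "grip": 1},
    {"tx": 0, "ty": 0, "tz": -0.035, "wx": 0, "wy": 0, "wz": 0, "grip": 1},
    {"tx": 0, "ty": 0, "tz": -0.035, "wx": 0, "wy": 0, "wz": 0.016, "grip": 1},
    {"tx": 0, "ty": 0, "tz": -0.035, "wx": 0, "wy": 0, "wz": 0.016, "grip": 1},
    {"tx": 0, "ty": 0, "tz": -0.02, "wx": 0, "wy": 0, "wz": 0.032, "grip": 1},
    {"tx": -0.0007, "ty": -0.0344, "tz": 0, "wx": 0, "wy": 0, "wz": 0, "grip": 1},
    {"tx": -0.0007, "ty": -0.0344, "tz": 0, "wx": 0, "wy": 0, "wz": 0, "grip": 1},
    {"tx": -0.0007, "ty": -0.0344, "tz": 0, "wx": 0, "wy": 0, "wz": 0, "grip": 1},
    {"tx": -0.0007, "ty": -0.0344, "tz": 0, "wx": 0, "wy": 0, "wz": 0, "grip": 1},
    {"tx": -0.0007, "ty": -0.0344, "tz": 0, "wx": 0, "wy": 0, "wz": 0, "grip": 1},
    {"tx": -0.0007, "ty": -0.0344, "tz": 0, "wx": 0, "wy": 0, "wz": 0, "grip": 1},
    {"tx": -0.0007, "ty": -0.0344, "tz": 0, "wx": 0, "wy": 0, "wz": 0, "grip": 1},
    {"tx": -0.0007, "ty": -0.0344, "tz": 0, "wx": 0, "wy": 0, "wz": 0, "grip": 1},
    {"tx": -0.0007, "ty": -0.0344, "tz": 0, "wx": 0, "wy": 0, "wz": 0, "grip": 1},
    {"tx": -0.0007, "ty": -0.0344, "tz": 0, "wx": 0, "wy": 0, "wz": 0, "grip": 1},
    {"tx": 0, "ty": 0, "tz": 0, "wx": 0, "wy": 0, "wz": 0, "grip": 1},
    {"tx": 0, "ty": 0, "tz": 0, "wx": 0, "wy": 0, "wz": 0, "grip": 1},
    {"tx": 0, "ty": 0, "tz": 0, "wx": 0, "wy": 0, "wz": 0, "grip": 1}
  ]
}}

```text
clock: 12.05
eef_pos: [0.5487, -0.083, 0.166]
ee_rot: [-0.001, -0.076, 0.997, 0.001]
ft_force: [0.3, 0.2, -4.0]
opening: 0.344
finger_force: 60.5
```

{"api": "arm_command", "payload": {
  "targets": [
    {"tx": 0, "ty": 0, "tz": 0.03, "wx": 0, "wy": 0, "wz": 0, "grip": 1},
    {"tx": 0, "ty": 0, "tz": 0.03, "wx": 0, "wy": 0, "wz": 0, "grip": 1},
    {"tx": 0, "ty": 0, "tz": 0.03, "wx": 0, "wy": 0, "wz": 0, "grip": 1},
    {"tx": 0, "ty": 0, "tz": 0.03, "wx": 0, "wy": 0, "wz": 0, "grip": 1},
    {"tx": 0, "ty": 0, "tz": 0.02, "wx": 0, "wy": 0, "wz": 0, "grip": 1},
    {"tx": 0, "ty": 0, "tz": 0.01, "wx": 0, "wy": 0, "wz": 0, "grip": 1},
    {"tx": 0, "ty": 0, "tz": 0.008, "wx": 0, "wy": 0, "wz": 0, "grip": 1},
    {"tx": 0, "ty": 0, "tz": 0, "wx": 0, "wy": 0, "wz": 0, "grip": 1},
    {"tx": 0, "ty": 0, "tz": 0, "wx": 0, "wy": 0, "wz": 0, "grip": 1},
    {"tx": 0, "ty": 0, "tz": 0, "wx": 0, "wy": 0, "wz": 0, "grip": 1},
    {"tx": 0, "ty": 0, "tz": 0, "wx": 0, "wy": 0, "wz": 0, "grip": -1},
    {"tx": 0, "ty": 0, "tz": 0, "wx": 0, "wy": 0, "wz": 0, "grip": -1},
    {"tx": 0, "ty": 0, "tz": 0, "wx": 0, "wy": 0, "wz": 0, "grip": -1},
    {"tx": 0, "ty": 0, "tz": 0, "wx": 0, "wy": 0, "wz": 0, "grip": -1},
    {"tx": 0, "ty": 0, "tz": 0, "wx": 0, "wy": 0, "wz": 0, "grip": -1},
    {"tx": 0, "ty": 0, "tz": 0, "wx": 0, "wy": 0, "wz": 0, "grip": -1}
  ]
}}

```text
clock: 13.38
eef_pos: [0.5495, -0.0834, 0.009]
ee_rot: [0.0, -0.076, 0.997, -0.0]
ft_force: [-0.3, 0.2, -0.7]
opening: 1.0
finger_force: 0.0
```

{"api": "arm_command", "payload": {
  "targets": [
    {"tx": 0, "ty": 0, "tz": -0.03, "wx": 0, "wy": 0, "wz": 0, "grip": -1},
    {"tx": 0, "ty": 0, "tz": -0.035, "wx": 0, "wy": 0, "wz": 0, "grip": -1},
    {"tx": 0, "ty": 0, "tz": -0.035, "wx": 0, "wy": 0, "wz": 0, "grip": -1},
    {"tx": 0, "ty": 0, "tz": -0.035, "wx": 0, "wy": 0, "wz": 0, "grip": -1},
    {"tx": 0.03, "ty": 0.02, "tz": -0.02, "wx": 0, "wy": 0, "wz": 0, "grip": -1},
    {"tx": 0.03, "ty": 0.02, "tz": -0.02, "wx": 0, "wy": 0, "wz": 0, "grip": -1},
    {"tx": 0.03, "ty": 0.02, "tz": -0.02, "wx": 0, "wy": 0, "wz": 0, "grip": -1},
    {"tx": 0.03, "ty": 0.02, "tz": -0.02, "wx": 0, "wy": 0, "wz": 0, "grip": -1},
    {"tx": 0.03, "ty": 0.02, "tz": -0.02, "wx": 0, "wy": 0, "wz": 0, "grip": -1},
    {"tx": 0, "ty": 0, "tz": -0.03, "wx": 0, "wy": 0, "wz": 0, "grip": -1},
    {"tx": 0, "ty": 0, "tz": -0.03, "wx": 0, "wy": 0, "wz": 0, "grip": -1},
    {"tx": 0, "ty": 0, "tz": 0, "wx": 0, "wy": 0, "wz": 0, "grip": -1}
  ]
}}

```text
clock: 14.38
eef_pos: [0.3871, -0.0072, 0.3104]
ee_rot: [0.006, -0.076, 0.997, -0.001]
ft_force: [-0.7, -0.0, 1.0]
opening: 1.001
finger_force: 0.0
```

Run:
```python
from h import *
print(tool()[0])
c0=np.array([.5186,-.0864,0]); y=np.deg2rad(8.7); B=np.array([[np.cos(y),np.sin(y),0],[-np.sin(y),np.cos(y),0],[0,0,1]])
ws=[];
for _ in range(6):
    im,d=vision.read_camera("scene"); ws.append(world("scene",d))
np.savez("s3.npz",im=im,w=np.median(ws,0),d=d)
l=np.concatenate([((w-c0)@B.T*1000)[195:232,215:262].reshape(-1,3) for w in ws]); X,Y,Z=l.T
def md(m): return np.median(Z[m]).round(2),int(m.sum()),Z[m].std().round(2)
print("top",md((X>113)&(X<121)&(Z>77)&(Z<86)&((Y<12)|(Y>27))),"low",md((X>114)&(X<121)&(Z>52)&(Z<60)&((Y<12)|(Y>27))),"ptr",md((X>127)&(X<141)&(Z>45)))
P=np.concatenate([((w-c0)@B.T*1000).reshape(-1,3) for w in ws]); 
m=(abs(P[:,0])<70)&(abs(P[:,1])<45)&(P[:,2]<45)&(P[:,2]>10); print("pan",np.median(P[m][:,2]))
m=(abs(P[:,0])<80)&(abs(P[:,1])<60)&(P[:,2]>60)&(P[:,2]<90)
for a in (-1,1):
    k=m&(P[:,0]*a>0); print("weight",np.median(P[k],0).round(1),k.sum())
# hinge/disc/marker points: far end
w=np.median(ws,0); L=(w-c0)@B.T*1000
k=(L[...,0]>105)&(L[...,0]<135)&(L[...,1]<10)&(L[...,1]>-230)&(L[...,2]>40)
g=im.max(2)
for v,u in np.argwhere(k)[::1]:
    if g[v,u]<75 and u<225 and v<196: print((u,v),g[v,u],L[v,u].round().astype(int).tolist(),end=" ")
```

```text
[ 0.38712159 -0.00721205  0.3104274 ]
top (np.float64(81.5), 376, np.float64(1.4)) low (np.float64(56.54), 198, np.float64(1.52)) ptr (np.float64(61.52), 96, np.float64(1.73))
pan 25.694661003318245
weight [-25.9   3.1  74.7] 794
weight [34.8 -0.5 74.9] 858
(np.int64(189), np.int64(180)) 70 [115, -103, 151] (np.int64(189), np.int64(181)) 68 [116, -102, 148] (np.int64(190), np.int64(181)) 65 [117, -99, 151] (np.int64(190), np.int64(182)) 67 [117, -100, 146] (np.int64(191), np.int64(182)) 70 [116, -98, 146] (np.int64(190), np.int64(183)) 71 [112, -105, 132] (np.int64(191), np.int64(183)) 66 [117, -98, 143] (np.int64(191), np.int64(184)) 71 [117, -99, 139] (np.int64(192), np.int64(184)) 70 [116, -96, 139] (np.int64(217), np.int64(184)) 64 [124, -24, 192] (np.int64(218), np.int64(184)) 61 [125, -21, 195] (np.int64(219), np.int64(184)) 66 [123, -19, 194] (np.int64(220), np.int64(184)) 71 [122, -18, 193] (np.int64(221), np.int64(184)) 74 [121, -16, 192] (np.int64(192), np.int64(185)) 67 [117, -97, 135] (np.int64(216), np.int64(185)) 72 [125, -26, 188] (np.int64(217), np.int64(185)) 52 [125
[... 4060 characters left out ...]
 (np.int64(205), np.int64(191)) 62 [122, -60, 138] (np.int64(206), np.int64(191)) 63 [122, -58, 140] (np.int64(207), np.int64(191)) 68 [122, -55, 141] (np.int64(208), np.int64(191)) 71 [122, -52, 143] (np.int64(209), np.int64(191)) 71 [112, -57, 126] (np.int64(210), np.int64(191)) 74 [112, -54, 127] (np.int64(198), np.int64(192)) 65 [120, -83, 117] (np.int64(199), np.int64(192)) 57 [121, -79, 121] (np.int64(200), np.int64(192)) 56 [122, -75, 125] (np.int64(201), np.int64(192)) 60 [122, -72, 127] (np.int64(202), np.int64(192)) 65 [122, -69, 128] (np.int64(203), np.int64(192)) 68 [122, -67, 130] (np.int64(199), np.int64(193)) 69 [122, -79, 118] (np.int64(200), np.int64(193)) 71 [122, -76, 120]
```

Two weights put the pan at 24.9 mm. The pointer's mid-height is about 60.0, clear inside the 56.5–75.5 window, and both weights are upright with tops at 75 mm. Next I'll fix the marker angle and bar position numerically.

```bash
cat >> h.py <<'E'
c0=np.array([.5186,-.0864,0]); _y=np.deg2rad(8.7); B=np.array([[np.cos(_y),np.sin(_y),0],[-np.sin(_y),np.cos(_y),0],[0,0,1]])
def loc(w): return (w-c0)@B.T*1000
E
python3 - <<'E'
from h import *
s=np.load("s3.npz"); L=loc(s["w"]); g=s["im"].max(2)
vv,uu=np.mgrid[:384,:512]
m=(g<66)&(vv>182)&(vv<195)&(uu>197)&(uu<216)&(L[...,0]>119.5)&(L[...,0]<124)
p=L[m][:,1:]; k=np.linalg.svd(p-p.mean(0))[2][0]; print("arm",len(p),p.mean(0),"dir",np.arctan(k[1]/k[0]),"from hinge",np.arctan2(*(p.mean(0)-[-90.5,105])[::-1]),np.arctan2(*(p.mean(0)-[-88,105])[::-1]))
m=(g<72)&(vv>178)&(vv<190)&(uu>186)&(uu<196)&(L[...,0]>114); p=L[m][:,1:]; k=np.linalg.svd(p-p.mean(0))[2][0]; print("lidptr",p.mean(0),np.arctan2(abs(k[1]),-abs(k[0])))
im,d=vision.read_camera("top"); T=loc(world("top",d))
for nm,Q in (("top",T),("scene",L)):
    m=(Q[...,2]>290)&(Q[...,2]<345)&(abs(Q[...,0])<45)&(Q[...,1]>-180)&(Q[...,1]<-110); q=Q[m]; print(nm,m.sum(),np.median(q,0),q.min(0),q.max(0))
    m=(abs(Q[...,0])<80)&(Q[...,2]>130)&(Q[...,2]<260)&(Q[...,1]<-85)&(Q[...,1]>-140); q=Q[m][:,1:]; 
    if m.sum()>20: k=np.linalg.svd(q-q.mean(0),full_matrices=False)[2][0]; print(" plate",m.sum(),q.mean(0),np.arctan2(abs(k[1]),-abs(k[0])))
m=(T[...,2]>250)&(abs(T[...,0])<100)&(T[...,1]<-100)&(T[...,1]>-180); q=T[m]; print("bar+rods x",q[:,0].min(),q[:,0].max())
E
```

```text
arm 36 [-52.41055648 149.05039171] dir 0.8251828982983362 from hinge 0.8578419008590903 0.8912412906622299
lidptr [-97.35449265 136.54551763] 1.8167399879318897
top 204 [  -0.47014081 -142.58743809  328.54934811] [ -44.23227843 -150.27932301  321.99841871] [  44.88260877 -137.8177393   332.97578703]
 plate 1288 [-109.12890536  199.59839698] 1.8006500735323177
scene 217 [   1.50807127 -141.89034915  328.57268692] [ -44.98686344 -149.8584944   320.25333788] [  44.96290307 -138.62896676  330.58133471]
 plate 2135 [-109.93501646  198.92807751] 1.8004905479788582
bar+rods x -99.96771835288831 99.81747793653372
```

{"api": "arm_command", "payload": {
  "targets": [
    {"tx": -0.016, "ty": -0.033, "tz": -0.01, "wx": 0, "wy": 0, "wz": 0, "grip": -1},
    {"tx": -0.017, "ty": -0.0344, "tz": 0, "wx": 0, "wy": 0, "wz": 0, "grip": -1},
    {"tx": -0.017, "ty": -0.0344, "tz": 0, "wx": 0, "wy": 0, "wz": 0, "grip": -1},
    {"tx": -0.017, "ty": -0.0344, "tz": 0, "wx": 0, "wy": 0, "wz": 0, "grip": -1},
    {"tx": -0.017, "ty": -0.0344, "tz": 0, "wx": 0, "wy": 0, "wz": 0, "grip": -1},
    {"tx": -0.017, "ty": -0.0344, "tz": 0, "wx": 0, "wy": 0, "wz": 0, "grip": -1},
    {"tx": -0.017, "ty": -0.0344, "tz": 0, "wx": 0, "wy": 0, "wz": 0, "grip": -1},
    {"tx": 0, "ty": 0, "tz": 0, "wx": 0, "wy": 0, "wz": 0, "grip": -1},
    {"tx": 0, "ty": 0, "tz": 0, "wx": 0, "wy": 0, "wz": 0, "grip": -1},
    {"tx": 0, "ty": 0, "tz": 0, "wx": 0, "wy": 0, "wz": 0, "grip": -1}
  ]
}}

```text
clock: 15.57
eef_pos: [0.5385, -0.2257, 0.3123]
ee_rot: [-0.001, -0.076, 0.997, 0.001]
ft_force: [0.2, 0.4, 0.5]
opening: 1.0
finger_force: 0.0
```

Run:
```python
from h import *
p,r,s=tool(); print(p,s["clock"],r.round(3).tolist(),"shift to bar",shift([.540,-.2266,.260]))
im,d=vision.read_camera("wrist"); W=world("wrist",d); Q=loc(W); q=(W-p)@r
m=(Q[...,2]>300)&(Q[...,2]<345)&(abs(Q[...,0])<58)&(Q[...,1]>-180)&(Q[...,1]<-100)&(q[...,2]>-.04); print(m.sum(),np.median(Q[m],0),Q[m].min(0),Q[m].max(0))
```

```text
[ 0.5385193  -0.22570187  0.31233464] 15.5667 [[-0.988, -0.151, -0.003], [-0.151, 0.988, 0.002], [0.002, 0.002, -1.0]] shift to bar [-0.0014 -0.0012  0.0523]
3265 [  -7.0251856  -145.43200373  328.34970777] [ -57.9845001  -151.67888108  300.02195878] [  57.9646329  -135.78516536  330.91383942]
```

Positions agree. Lower and grip the bar.

{"api": "arm_command", "payload": {
  "targets": [
    {"tx": -0.001, "ty": -0.002, "tz": 0.018, "wx": 0, "wy": 0, "wz": 0, "grip": -1},
    {"tx": 0, "ty": 0, "tz": 0.018, "wx": 0, "wy": 0, "wz": 0, "grip": -1},
    {"tx": 0, "ty": 0, "tz": 0.015, "wx": 0, "wy": 0, "wz": 0, "grip": -1},
    {"tx": 0, "ty": 0, "tz": 0, "wx": 0, "wy": 0, "wz": 0, "grip": 1},
    {"tx": 0, "ty": 0, "tz": 0, "wx": 0, "wy": 0, "wz": 0, "grip": 1},
    {"tx": 0, "ty": 0, "tz": 0, "wx": 0, "wy": 0, "wz": 0, "grip": 1},
    {"tx": 0, "ty": 0, "tz": 0, "wx": 0, "wy": 0, "wz": 0, "grip": 1},
    {"tx": 0, "ty": 0, "tz": 0, "wx": 0, "wy": 0, "wz": 0, "grip": 1},
    {"tx": 0, "ty": 0, "tz": 0, "wx": 0, "wy": 0, "wz": 0, "grip": 1},
    {"tx": 0, "ty": 0, "tz": 0, "wx": 0, "wy": 0, "wz": 0, "grip": 1},
    {"tx": 0, "ty": 0, "tz": 0, "wx": 0, "wy": 0, "wz": 0, "grip": 1},
    {"tx": 0, "ty": 0, "tz": 0, "wx": 0, "wy": 0, "wz": 0, "grip": 1}
  ]
}}

```text
clock: 16.62
eef_pos: [0.5405, -0.2283, 0.264]
ee_rot: [0.001, -0.076, 0.997, -0.001]
ft_force: [0.4, -1.0, 4.6]
opening: 0.116
finger_force: 58.6
```

Run:
```python
import numpy as np
from h import *
p,r,s=tool(); print((r.T@B.T@np.array([0,1,0])).round(4))
H=np.array([-.0905,.105]); L=.225; th=np.linspace(1.8,.845,19)
P=np.c_[H[0]+L*np.cos(th),H[1]+L*np.sin(th)]; d=np.diff(P,axis=0)
for t,a in zip(th[1:],d): print(t.round(3),"ty",a[0].round(4),"tz",(-a[1]).round(4))
```

```text
[ 0.      1.     -0.0018]
1.747 ty 0.0117 tz -0.0024
1.694 ty 0.0118 tz -0.0018
1.641 ty 0.0119 tz -0.0012
1.588 ty 0.0119 tz -0.0005
1.535 ty 0.0119 tz 0.0001
1.482 ty 0.0119 tz 0.0007
1.429 ty 0.0119 tz 0.0014
1.376 ty 0.0118 tz 0.002
1.322 ty 0.0116 tz 0.0026
1.269 ty 0.0115 tz 0.0032
1.216 ty 0.0113 tz 0.0038
1.163 ty 0.0111 tz 0.0044
1.11 ty 0.0108 tz 0.005
1.057 ty 0.0105 tz 0.0056
1.004 ty 0.0102 tz 0.0061
0.951 ty 0.0099 tz 0.0067
0.898 ty 0.0095 tz 0.0072
0.845 ty 0.0091 tz 0.0077
```

{"api": "arm_command", "payload": {
  "targets": [
    {"tx": 0, "ty": 0.0117, "tz": -0.0024, "wx": 0, "wy": 0, "wz": 0, "grip": 1},
    {"tx": 0, "ty": 0.0118, "tz": -0.0018, "wx": 0, "wy": 0, "wz": 0, "grip": 1},
    {"tx": 0, "ty": 0.0119, "tz": -0.0012, "wx": 0, "wy": 0, "wz": 0, "grip": 1},
    {"tx": 0, "ty": 0.0119, "tz": -0.0005, "wx": 0, "wy": 0, "wz": 0, "grip": 1},
    {"tx": 0, "ty": 0.0119, "tz": 0.0001, "wx": 0, "wy": 0, "wz": 0, "grip": 1},
    {"tx": 0, "ty": 0.0119, "tz": 0.0007, "wx": 0, "wy": 0, "wz": 0, "grip": 1},
    {"tx": 0, "ty": 0.0119, "tz": 0.0014, "wx": 0, "wy": 0, "wz": 0, "grip": 1},
    {"tx": 0, "ty": 0.0118, "tz": 0.002, "wx": 0, "wy": 0, "wz": 0, "grip": 1},
    {"tx": 0, "ty": 0.0116, "tz": 0.0026, "wx": 0, "wy": 0, "wz": 0, "grip": 1},
    {"tx": 0, "ty": 0.0115, "tz": 0.0032, "wx": 0, "wy": 0, "wz": 0, "grip": 1},
    {"tx": 0, "ty": 0.0113, "tz": 0.0038, "wx": 0, "wy": 0, "wz": 0, "grip": 1},
    {"tx": 0, "ty": 0.0111, "tz": 0.0044, "wx": 0, "wy": 0, "wz": 0, "grip": 1},
    {"tx": 0, "ty": 0.0108, "tz": 0.005, "wx": 0, "wy": 0, "wz": 0, "grip": 1},
    {"tx": 0, "ty": 0.0105, "tz": 0.0056, "wx": 0, "wy": 0, "wz": 0, "grip": 1},
    {"tx": 0, "ty": 0.0102, "tz": 0.0061, "wx": 0, "wy": 0, "wz": 0, "grip": 1},
    {"tx": 0, "ty": 0.0099, "tz": 0.0067, "wx": 0, "wy": 0, "wz": 0, "grip": 1},
    {"tx": 0, "ty": 0, "tz": 0, "wx": 0, "wy": 0, "wz": 0, "grip": 1}
  ]
}}

```text
clock: 18.03
eef_pos: [0.5125, -0.0449, 0.2256]
ee_rot: [0.0, -0.078, 0.997, 0.002]
ft_force: [4.9, 3.7, 3.3]
opening: 0.117
finger_force: 65.0
```

```bash
cat > chk.py <<'E'
from h import *
p,r,s=tool(); print(p,s["clock"],s["opening"],"F",s["ft_force"].round(1)); print("tool loc",loc(p).round(1))
ims=[];ws=[]
for _ in range(5):
    im,d=vision.read_camera("scene"); ws.append(world("scene",d)); ims.append(im)
im=np.median(ims,0); L=loc(np.median(ws,0)); np.savez("s4.npz",im=im,L=L)
T=loc(np.median([world("top",vision.read_camera("top")[1]) for _ in range(3)],0))
from collections import Counter
for nm,Q in (("scene",L),("top",T)):
    # plate outer surface: points on a line in y-z through hinge area
    rr=np.hypot(Q[...,1]+90.5,Q[...,2]-105); a=np.arctan2(Q[...,2]-105,Q[...,1]+90.5)
    m=(abs(Q[...,0])<105)&(rr>60)&(rr<172)&(a>.4)&(a<1.5)
    q=Q[m][:,1:]; c=np.median(a[m]); k0=m&(abs(a-c)<.12); q=Q[k0][:,1:]
    if len(q)>20:
        k=np.linalg.svd(q-q.mean(0),full_matrices=False)[2][0]; print(nm,len(q),"plate dir",np.arctan(k[1]/k[0]).round(4),"median ang about hinge",c.round(4), q.mean(0).round(1))
    m=(abs(Q[...,0])<57)&(abs(Q[...,0])>30)&(rr>212)&(rr<240)&(a>.3)&(a<1.6)
    if m.sum()>5: print("  bar",m.sum(),np.median(Q[m],0).round(1),"ang",np.median(a[m]).round(4))
g=im.max(2); vv,uu=np.mgrid[:384,:512]
m=(g<75)&(vv>165)&(vv<196)&(uu>183)&(uu<232)&(L[...,0]>113)&(L[...,0]<128)
a=np.arctan2(L[...,2]-105,L[...,1]+90.5); rr=np.hypot(L[...,1]+90.5,L[...,2]-105); m&=rr>25
for x0,x1 in((113,119),(119,124),(124,128)):
    k=m&(L[...,0]>=x0)&(L[...,0]<x1)
    if k.sum(): print("dark x",x0,k.sum(),np.percentile(a[k],[10,50,90]).round(3),np.percentile(rr[k],[10,50,90]).round())
E
python3 chk.py
```

```text
[ 0.51245705 -0.04487264  0.22555134] 18.0333 0.11726041338213872 F [4.9 3.7 3.3]
tool loc [2.000e-01 4.200e+01 2.256e+02]
scene 960 plate dir 0.9344 median ang about hinge 1.0045 [-28.4 202.6]
  bar 67 [ 43.6  42.  293.9] ang 0.9619
top 314 plate dir 0.9378 median ang about hinge 0.9923 [-24.7 206.8]
  bar 60 [-43.5  41.  294.2] ang 0.9669
dark x 113 10 [0.886 0.934 0.984] [28. 38. 61.]
dark x 119 58 [0.801 0.854 0.897] [ 37.  72. 114.]
dark x 124 22 [0.777 0.842 0.903] [105. 110. 114.]
```

{"api": "arm_command", "payload": {
  "targets": [
    {"tx": 0, "ty": 0.0054, "tz": 0.0041, "wx": 0, "wy": 0, "wz": 0, "grip": 1},
    {"tx": 0, "ty": 0.0053, "tz": 0.0043, "wx": 0, "wy": 0, "wz": 0, "grip": 1},
    {"tx": 0, "ty": 0.0051, "tz": 0.0044, "wx": 0, "wy": 0, "wz": 0, "grip": 1},
    {"tx": 0, "ty": 0, "tz": 0, "wx": 0, "wy": 0, "wz": 0, "grip": 1},
    {"tx": 0, "ty": 0, "tz": 0, "wx": 0, "wy": 0, "wz": 0, "grip": 1},
    {"tx": 0, "ty": 0, "tz": 0, "wx": 0, "wy": 0, "wz": 0, "grip": 1}
  ]
}}

```text
clock: 18.93
eef_pos: [0.5102, -0.0306, 0.2136]
ee_rot: [0.0, -0.077, 0.997, 0.001]
ft_force: [4.7, 3.2, 3.3]
opening: 0.114
finger_force: 65.9
```

```bash
cat >> chk.py <<'E'
m=(abs(L[...,0]-0)<0)
c=cv2.resize(np.clip(im[160:215,165:245]*1.6,0,255).astype(np.uint8),(800,550),interpolation=cv2.INTER_CUBIC); cv2.imwrite("pics/end.png",c)
X=L; k=(X[...,0]>127)&(X[...,0]<141)&(abs(X[...,1]-18)<12)&(X[...,2]>45)&(X[...,2]<95); print("ptr top",np.median(X[k][:,2]) if k.sum() else None,k.sum())
E
python3 chk.py
```

```text
[ 0.51018384 -0.03058909  0.213556  ] 18.9333 0.11421047770729512 F [4.7 3.2 3.3]
tool loc [1.000e-01 5.640e+01 2.136e+02]
scene 1268 plate dir 0.8467 median ang about hinge 0.9178 [-20.4 196.6]
  bar 68 [ 44.1  57.  281.8] ang 0.8765
top 506 plate dir 0.8474 median ang about hinge 0.9268 [-29.6 185. ]
  bar 57 [-43.4  57.3 281.7] ang 0.878
dark x 113 7 [0.859 0.893 0.902] [31. 39. 48.]
dark x 119 54 [0.799 0.854 0.891] [ 40.  70. 115.]
dark x 124 23 [0.78  0.845 0.91 ] [106. 110. 114.]
ptr top 61.58246705960019 16
```

View pics/end.png

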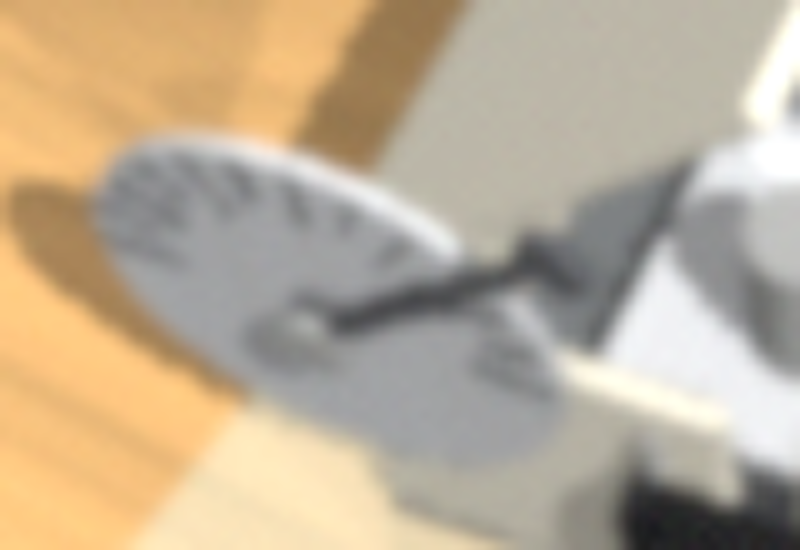

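The lid's pointer now lies directly behind the marker arm, from crop (320,315) to (540,250). The lid reads 0.847 and the marker about 0.848. The bar is held and the pan pointer is inside the window, so I'll hand in.

```bash
python3 -c "
from station import arm
print(arm.finish_job())"
```

```text
the job is handed in; nothing more can be done
None
```

I handed the job in at about 19 s on the robot's clock: two weights stand upright on the pan, its pointer sits about 2 mm clear of the window's lower edge, and the gripper is holding the lid at about 0.85 rad, in line with the marker.

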